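Release a two-stage tote gate and hold it wide open

TASK

Open the gate of the lidded tote for a colleague: squeeze the main catch beside the gate so that the gate springs ajar onto its safety catch, let the main catch go, then squeeze the grip on the gate itself and swing the gate past its detent. Swing it right back to its stop and finish while still holding it there in the gripper, because its spring would pull it back. Leave the loose things on the desk where they are.

Things in the scene. Friction and masses are not known exactly. Their poses are not given: they have to be found in the camera images.
- tote: Fixed grey lidded tote, 190 x 280 x 128 mm (x, y, z) on the desk. Origin: centre of underside; x to its back, y to its left seen from the robot, z up. A clear gate in an aluminium frame, hinged at the left, covers its front (x = -95 mm) from y = +120 to -58, z = 22 to 116 mm; the main catch is right of it. On the lid, rear right: tape roll to z = 155 mm; by the hinge: detent roller to z = 140 mm.
- catch_pinch (a point): Pinch point of the main catch, from above: mid between the outer faces of its two relaxed black tabs, z = 112 mm. Axes as tote. The tabs are upright blades, 10 mm thick along y, x from 25 mm behind to 18 mm before this point, z = 87 to 130 mm. Outer faces 34 mm apart, 23 mm squeezed: the right tab (-y) is fixed, the left one slides 11 mm to it. A keeper hook lies 18 to 42 mm to +y, top z = 80.
- main_catch (a joint): Travel of the main catch's left tab in m: 0 relaxed, its flat bolt in front of the gate's right edge; 0.011 fully squeezed (spring 6 to 9 N, plus bolt friction). The gate is freed at about 0.009. Let go, it springs back to 0, then behind the ajar gate.
- gate (a joint): Opening angle in rad: 0 shut, 1.5 at its stop; opens towards the robot, clockwise from above. Freed by the main catch, a plunger pushes it ajar to 0.08, where the safety catch holds it. A closing spring pulls with 0.12 N m shut to 0.48 N m at the stop. The detent is a hump from 0.55 to 1.05 taking up to 0.8 N m more; let go beyond, the damped gate falls back to about 1.05.
- grip_trigger (a joint): Travel of the grip's trigger in m: 0 relaxed, 0.011 fully squeezed (spring 6 to 9 N). It draws the safety rod out of the keeper hook, free from about 0.007; keep it squeezed until the gate is beyond 0.2 rad.
- grip_pinch (a point): Pinch point of the gate's grip, from above: mid between the outer faces of its relaxed black bar and trigger, z = 112 mm. Moves with the gate; axes as tote when shut. 100 mm from the hinge along the gate, 29 mm out. Upright blades, 10 mm thick along y, x from 21 mm behind to 17 mm before this point, z = 87 to 130 mm. Outer faces 34 mm apart, 23 squeezed: bar (+y) fixed, trigger (-y) slides.
- gate_hinge (a point): Point on the gate's vertical hinge axis at the pinch height (z = 112 mm); x = -99, y = +120 mm in the tote's frame. Axes as tote.
- padlock: Loose brass padlock, 67 x 40 x 15 mm, lying on the desk; origin under its centre. Bystander.
- screwdriver: Loose screwdriver, 17 x 147 x 16 mm, lying on the desk; origin under its centre. Bystander.
- hex_keys: Loose folding hex key set, 16 x 90 x 17 mm; origin under its centre. Bystander.

How it is judged:
On the way, in this order (a step that is already met when the one before it is completed fails the run):
1. the main catch is squeezed home while the grip is left alone (value of joint main_catch above 0.0085 m and value of joint grip_trigger below 0.003 m), for 0.1 s.
2. the main catch is let go and the gate stands ajar on its safety catch (value of joint main_catch below 0.004 m and value of joint gate between 0.05 and 0.14 rad and value of joint grip_trigger below 0.003 m), for 0.1 s.
3. the grip on the gate is squeezed while the gate is still ajar (value of joint grip_trigger above 0.007 m and value of joint gate below 0.2 rad and contact force between the fingers and gate above 1 N), for 0.05 s.
4. the gate is past its detent (value of joint gate above 1.1 rad), for 0.1 s.
At the end, for the whole second after the job is handed in: The gate stands at least 1.32 rad open (its stop is at 1.5) and still, held there by the gripper's fingers on the gate or its grip with more than 2 N; no loose thing on the desk has moved 20 mm or more (value of joint gate above 1.32 rad and velocity of joint gate between -0.1 and 0.1 rad/s and contact force between the fingers and gate above 2 N and distance of each of padlock, screwdriver, hex_keys from where it was at the start of the episode below 0.02 m); the arm keeps its last pose, push and grip.
It fails at once if a loose thing on the desk is knocked more than 30 mm out of place (distance of any of padlock, screwdriver, hex_keys from where it was at the start of the episode above 0.03 m).
It also fails if it takes over 45 s, if anything falls off the work surface, if the arm or the gripper's body presses on something with over 40 N, if the wrist force passes 120 N, or if a joint passes its speed limit or range.

ROBOT

A 7-joint arm with a two-finger parallel gripper is mounted at the origin on a cart in front of the work surface, level with it; the furniture and walls round the work are solid. World frame = base frame: x ahead of the robot, y to its left, z up, the work surface at z = 0. Lengths are in m, angles in rad, forces in N, time in s.
With the tool pointing down it reaches from about 0.4 to 0.875 m from the base axis. Payload 19.3 kg.
Tool frame: the origin (TCP) lies midway between the tips of the shut fingers; the grasp point (between the pads) lies 19 mm behind it; z points along the fingers, y is the line along which they close (so a half turn about z gives the same grasp; the last joint's range is limited). The gripper opens to 85 mm and grips with 20 to 120 N. Pads are 22 mm wide; open, the fingers measure 114 mm over their backs; the gripper's body (76 mm by 85 mm) begins 54 mm behind the grasp point. The pads swing forward as they close: fully open they stand 13 mm farther back than shut.
Start: joints at [-1.294, 0.521, -0.036, 1.599, 0.021, 1.021, -0.113], TCP at [0.212, 0.588, 0.231] pointing down, gripper open.
Joint ranges: [-2.91, 2.91], [-0.3, 2.13], [-1.5, 1.42], [0.17, 2.43], [-1.26, 4.41], [0.16, 1.93], [-2.52, 2.52]. Speed limits (rad/s): [1.89, 1.89, 2.39, 2.39, 3.01, 3.01, 3.01].

INTERFACE

Orientations are given as a unit quaternion [w, x, y, z].
In Python, from cell import bot gives the robot as it stands. The module is installed in compiled form; this text tells all that it offers.
- The arm moves only by the tool apply_moves, never from a script. Its argument "plan" is a list of rows, each a list of 7 numbers: the turn, a rotation vector about the tool's x, y, z normalised to -1 to 1, where 1 is 180 degrees, then the shift along the tool's x, y, z normalised to -1 to 1, where 1 is 0.4 m, then the closure in counts, from 0 (fully open) to 255 (shut). In form: [[rx, ry, rz, x, y, z, gripper], ...]. A call has 1 to 10 rows; each row shifts and turns the commanded pose from where the row before left it, along the tool's axes as they then stand; what a row does not reach is not made up. A row lasts 1/10 s, in which the tool goes at most 50 mm and 8.59 degrees, less where a joint would pass 70% of its speed; a pose out of reach is approached as far as the arm can. A call with a number of a shift or a turn outside -1 to 1 is refused whole. A call with a gripper value outside its range is refused whole. The fingers move at their own pace and stop on an object; "force" is the grip in N (left out, the last holds). Time passes only in rows, so rows that do not move let the fingers close. It gives the time, the measured TCP pose, the force, the opening and the grip force at its end, in the units of the state.
- bot.observe(): the state, without advancing time (a new reading comes with each control period).
- bot.snapshot(name): name is "side" or "top"; returns the picture (400x640x3 uint8, blue, green, red); there is no depth.
- bot.calibration(name): a dict with "fx", "fy", "cx", "cy" (pixels), "k1" (the pictures are not rectified: a ray, as slopes to the right and down, at radius r is drawn at 1 + k1 r^2 times it, then the intrinsics apply), "camera_from_world" (4x4, takes a point from world to camera coordinates). Camera axes: x right, y down, z forward; pixel columns grow to the right and rows downward; lengths in m; the calibration is good to about 2 mm. A picture is of the moment at which its call begins. calibration takes no time and is no camera call.
- bot.sign_off(): hands the job in; it is judged then, once.
The state is a dict: "clock": time; "joint_pos": joint angles; "qvel": joint speeds; "effort": joint torques, N m; "tcp_pos": TCP position; "tool_rot": TCP orientation; "ft_force": force on the tool from outside, world axes, zero at the start; "torque": the same for the moment, N m; "grip_width": finger opening in m; "grasp_force": force on a finger pad.
Only numpy, scipy, OpenCV 4.12 (cv2) and the standard library are available. Lean on these libraries where they do the work, as an engineer would, in place of code of your own. Each camera call takes 0.05 s, during which the arm holds its last target. There are 200 camera calls.

## Working session

There is one attempt and no reset: what is moved stays moved. The work goes in short steps, Python scripts to look and compute and a tool call to move; the robot and the scene stay as the last step left them, time stands still between calls to the robot, and variables do not carry over. Pictures are saved under pics/ and viewed, at most 10 in all, crops included, and the job is handed in when it is done.

Besides the shell and the picture viewer there is one more tool, called after "Emit:" by a JSON object that holds its "api" and its "payload", one argument or row to a line. apply_moves: Moves the arm, as the interface text tells. Scaled input: -1 to 1 covers 0.4 m each way for a shift and 180 degrees each way for a turn. Its arguments: {"type":"object","properties":{"plan":{"type":"array"},"force":{"type":"number"}},"required":["plan"]}

```bash
mkdir -p pics; python3 - <<'E'
from cell import bot
import cv2,numpy as np
for n in("top","side"):
    cv2.imwrite(f"pics/{n}0.png",bot.snapshot(n)); c=bot.calibration(n)
    print(n,{k:(v if k!='camera_from_world' else np.round(v,4).tolist()) for k,v in c.items()})
s=bot.observe();print(s)
E
```

```text
top {'fx': 445.4180239120286, 'fy': 445.4180239120286, 'cx': 325.6215636219208, 'cy': 204.25776825086356, 'k1': 0.024223493831883845, 'camera_from_world': [[0.0265, -0.9996, 0.0063, 0.0145], [-0.9969, -0.0269, -0.0742, 0.5299], [0.0743, -0.0043, -0.9972, 1.1467], [0.0, 0.0, 0.0, 1.0]]}
side {'fx': 455.5304394201941, 'fy': 455.5304394201941, 'cx': 319.5803996340668, 'cy': 197.96013007651638, 'k1': -0.10972502269872322, 'camera_from_world': [[-0.1614, -0.9869, -0.0003, 0.1062], [-0.5455, 0.0895, -0.8333, 0.3736], [0.8224, -0.1344, -0.5528, 1.0015], [0.0, 0.0, 0.0, 1.0]]}
{'clock': 0.1, 'joint_pos': array([-1.29416941,  0.52195366, -0.03635604,  1.59995826,  0.0211907 ,
        1.02111112, -0.11279744]), 'qvel': array([-0.00036431, -0.00262844, -0.00085011, -0.00014721, -0.00131379,
       -0.00018849, -0.00031759]), 'effort': array([ 4.32903646e-03, -9.28476977e+01,  1.98429443e+00, -3.70531476e+01,
        1.82291376e-02,  5.16032655e-03,  6.78832453e-05]), 'tcp_pos': array([0.21235549, 0.58748556, 0.23078083]), 'tool_rot': array([-6.45873367e-05,  1.72539845e-01,  9.85002400e-01, -5.18984476e-04]), 'ft_force': array([ 0.43493368, -0.09716034,  0.70883386]), 'torque': array([-0.02253767, -0.05004282,  0.00903475]), 'grasp_force': 0.0, 'grip_width': 0.08538089722194671}
```

View pics/top0.png

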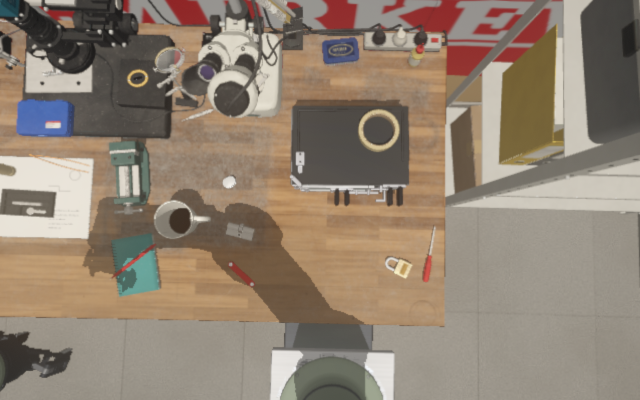

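View pics/side0.png

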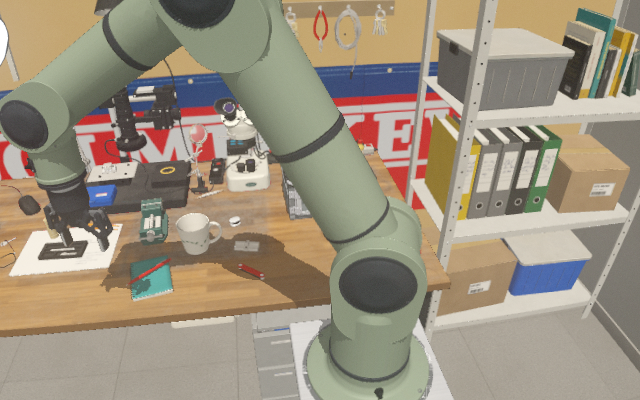

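The top view shows the tote at px (291–409, 105–190), the grip blades near (337/347, 197) and the catch tabs near (389/399, 197). The padlock is near (398, 267), the screwdriver near (430, 255) and the hex keys near (241, 273). In the side view the arm hides the gate. I'll zoom in on the blades.

```bash
cat > h.py <<'E'
import numpy as np,cv2
from cell import bot
def ray(name,u,v):
    c=bot.calibration(name);K=np.array([[c['fx'],0,c['cx']],[0,c['fy'],c['cy']],[0,0,1]])
    p=cv2.undistortPoints(np.array([[[u,v]]],float),K,np.array([c['k1'],0,0,0,0]))[0,0]
    T=np.array(c['camera_from_world']);R=T[:3,:3]
    return -R.T@T[:3,3],R.T@np.array([p[0],p[1],1.])
def onz(name,u,v,z):
    o,d=ray(name,u,v);return (o+d*(z-o[2])/d[2])
E
python3 - <<'E'
from h import *
im=cv2.imread("pics/top0.png")
c=im[95:215,280:420];cv2.imwrite("pics/crop0.png",cv2.resize(c,None,fx=5,fy=5,interpolation=cv2.INTER_NEAREST)[:600])
# dark blobs in front of tote
g=im.max(2);m=np.zeros_like(g);m[189:215,325:412]=(g[189:215,325:412]<60)
n,l,st,ce=cv2.connectedComponentsWithStats(m)
for i in range(1,n):
    if st[i,4]>15: print(st[i],ce[i],onz("top",*ce[i],.13)[:2])
for p in [(291,107),(409,107),(409,187),(291,187)]: print(p,onz("top",*p,.128)[:2])
E
```

```text
(291, 107) [0.75389003 0.11875233]
(409, 107) [ 0.76179617 -0.16565704]
(409, 187) [ 0.56780602 -0.16832948]
(291, 187) [0.56018627 0.11259294]
```

View pics/crop0.png

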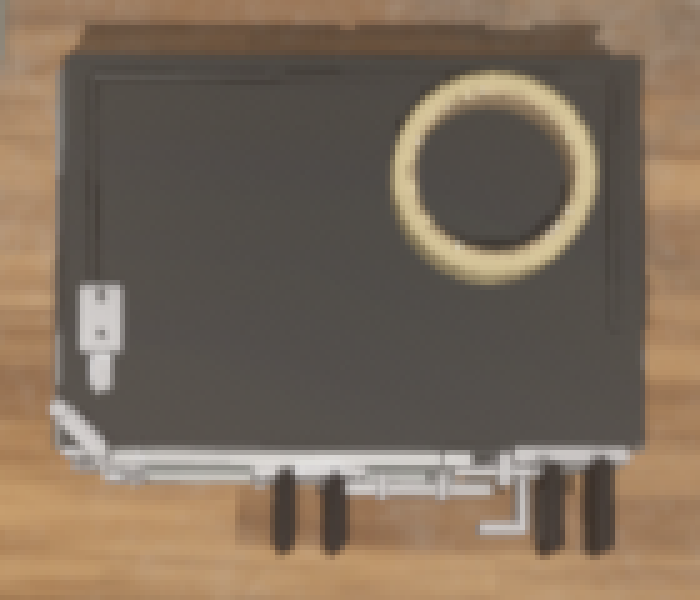

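The crop shows the bar at crop x≈284, the trigger at ≈334 and the catch tabs at ≈549 and 600, with their front tips at row ≈553. In the full image these are columns 336.8, 346.8, 389.8 and 400, with tips at row ≈205.6. I'll refine these.

```bash
python3 - <<'E'
from h import *
im=cv2.imread("pics/top0.png")
g=im.max(2).astype(float)
# blade columns: darkness weighted, rows 196-203
w=[]
for a,b in((331,342),(342,352),(384,395),(395,407)):
    d=np.clip(125-g[197:204,a:b],0,None)*1.;d[d<20]=0
    u=(d.sum(0)*np.arange(a,b)).sum()/d.sum()
    col=g[198:212,int(round(u))];k=np.argmax(col>95);v=198+k-1+ (95-col[k-1])/(col[k]-col[k-1])
    w.append((u,v)); print(u,v,onz("top",u,v,.128)[:2],onz("top",u,200,.13)[:2])
# lid mask
m=((g<100)&(im.max(2).astype(int)-im.min(2)<30)).astype(np.uint8);m[:95]=0;m[186:]=0;m[:,:285]=0;m[:,415:]=0
cs=max(cv2.findContours(m,0,1)[0],key=cv2.contourArea)
r=cv2.minAreaRect(cs);print(r)
for p in cv2.boxPoints(r):print(p,onz("top",*p,.128)[:2])
def edge(f):
    P=np.array([f(t) for t in range(300,400,2)]);return P
# back edge and right/left edges of lid
for rows,side in((range(115,165),'L'),(range(115,165),'R')):
    pts=[]
    for v in rows:
        xs=np.where(m[v])[0];u=xs.min()-.5 if side=='L' else xs.max()+.5
        pts.append(onz("top",u,v,.128)[:2])
    pts=np.array(pts);print(side,pts.mean(0),np.polyfit(pts[:,0],pts[:,1],1))
pts=[]
for u in range(300,355):
    vs=np.where(m[:,u])[0];pts.append(onz("top",u,vs.min()-.5,.128)[:2])
pts=np.array(pts);print('B',pts.mean(0),np.polyfit(pts[:,1],pts[:,0],1))
for n,p in dict(pad=(398,267),sd1=(433,228),sd2=(426,280),hk=(241,273)).items():print(n,onz("top",*p,.01)[:2])
E
```

```text
336.2885732730794 204.46341463414635 [0.52143185 0.0037971 ] [0.53189596 0.00411637]
346.47248471372984 204.66666666666666 [ 0.52160035 -0.02039649] [ 0.53254875 -0.02003814]
389.45569620253167 204.96153846153845 [ 0.5236521 -0.1224847] [ 0.5353015  -0.12200085]
399.3616826703246 205.04 [ 0.52409982 -0.14600467] [ 0.53593509 -0.145493  ]
((350.0, 145.0), (79.99998474121094, 115.99998474121094), 90.0)
[292.      105.00001] [0.75885991 0.11649914]
[408.      105.00001] [ 0.76663921 -0.16317491]
[408. 185.] [ 0.57253469 -0.16588622]
[292. 185.] [0.56503696 0.11036865]
L [0.67478161 0.11418732] [0.01330284 0.10521081]
R [ 0.68244993 -0.16442993] [ 0.0338447  -0.18752725]
B [0.76005609 0.03213215] [-0.02837293  0.76096778]
pad [ 0.37080945 -0.16476883]
sd1 [ 0.47505404 -0.25534243]
sd2 [ 0.33922289 -0.23812067]
hk [0.34468389 0.24410667]
```

Emit:
{"api": "apply_moves", "payload": {
  "plan": [
    [0,0,-0.04,0,0,0,0],
    [0,0,-0.04,0,0,0,0],
    [0,0,-0.039,0,0,0,0],
    [0,0,0,-0.032,-0.077,0,0],
    [0,0,0,-0.032,-0.077,0,0],
    [0,0,0,-0.032,-0.077,0,0],
    [0,0,0,-0.032,-0.077,0,0],
    [0,0,0,-0.032,-0.077,0,0],
    [0,0,0,-0.032,-0.077,0,0],
    [0,0,0,-0.032,-0.077,0,0]
  ],
  "force": 40
}}

```text
clock: 1.1
tcp_pos: [0.3082, 0.3732, 0.2312]
tool_rot: [-0.0, -0.014, 1.0, -0.0]
ft_force: [0.9, 1.0, -0.1]
grip_width: 0.0852
grasp_force: 0.0
```

Emit:
{"api": "apply_moves", "payload": {
  "plan": [
    [0,0,0,-0.032,-0.077,0,0],
    [0,0,0,-0.032,-0.077,0,0],
    [0,0,0,-0.032,-0.077,0,0],
    [0,0,0,-0.032,-0.077,0,0],
    [0,0,0,-0.032,-0.077,0,0],
    [0,0,0,-0.032,-0.077,0,0],
    [0,0,0,-0.032,-0.077,0,0],
    [0,0,0,-0.032,-0.077,0,0],
    [0,0,0,-0.032,-0.077,0,0],
    [0,0,0,-0.032,-0.077,0,0]
  ]
}}

```text
clock: 2.1
tcp_pos: [0.4444, 0.0689, 0.2313]
tool_rot: [-0.0, -0.014, 1.0, -0.0]
ft_force: [-0.3, 1.2, -0.2]
grip_width: 0.0853
grasp_force: 0.0
```

```bash
python3 - <<'E'
from h import *
im=bot.snapshot("side");cv2.imwrite("pics/side1.png",im)
print(bot.observe()['joint_pos'].round(3),bot.observe()['tcp_pos'])
c=bot.calibration("side");T=np.array(c['camera_from_world'])
for p in ((.5384,-.0085,.13),(.5413,-.135,.13),(.5413,-.147,.13),(.5413,-.123,.13)):
    q=T@np.r_[p,1];q=q[:2]/q[2];q=q*(1+c['k1']*(q@q));print(q[0]*c['fx']+c['cx'],q[1]*c['fy']+c['cy'])
E
```

```text
[-0.355  0.245  0.094  2.043 -0.028  0.855  1.348] [0.44600083 0.0642296  0.23131932]
328.7543286653865 188.2766962547841
369.2306712677506 184.21188626707402
373.02477257118807 183.88063336967983
365.4254319212667 184.54425882997612
```

View pics/side1.png

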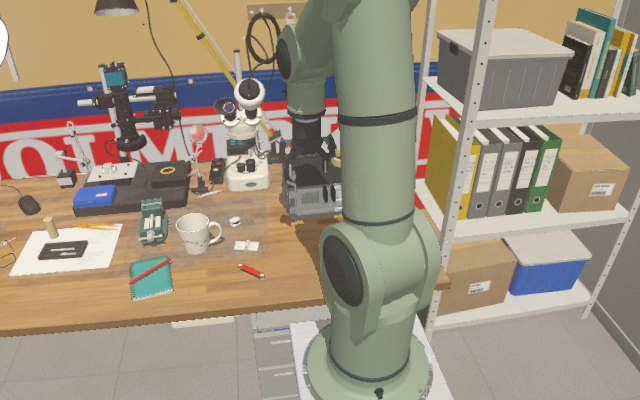

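The side view shows the arm covering the catch, with its predicted position at about (369, 184), so the top-view fix stands. I'm moving on above the catch.

Emit:
{"api": "apply_moves", "payload": {
  "plan": [
    [0,0,0,-0.032,-0.074,0,0],
    [0,0,0,-0.032,-0.074,0,0],
    [0,0,0,-0.032,-0.074,0,0],
    [0,0,0,-0.032,-0.074,0,0],
    [0,0,0,-0.032,-0.074,0,0],
    [0,0,0,-0.032,-0.074,0,0],
    [0,0,0,-0.032,-0.074,0,0],
    [0,0,0,0,0,0,0],
    [0,0,0,0,0,0,0],
    [0,0,0,0,0,0,0]
  ]
}}

```text
clock: 3.15
tcp_pos: [0.539, -0.1335, 0.2311]
tool_rot: [-0.0, -0.014, 1.0, 0.0]
ft_force: [-0.3, 0.3, -0.7]
grip_width: 0.0856
grasp_force: 0.0
```

Emit:
{"api": "apply_moves", "payload": {
  "plan": [
    [0,0,0,-0.005,-0.018,0.0,0],
    [0,0,0,0,0,0.05,0],
    [0,0,0,0,0,0.05,0],
    [0,0,0,0,0,0.05,0],
    [0,0,0,0,0,0.05,0],
    [0,0,0,0,0,0.05,0],
    [0,0,0,0,0,0.05,0],
    [0,0,0,0,0,0.045,0],
    [0,0,0,0,0,0,0],
    [0,0,0,0,0,0,0]
  ]
}}

```text
clock: 4.15
tcp_pos: [0.5416, -0.1416, 0.0937]
tool_rot: [-0.0, -0.014, 1.0, -0.0]
ft_force: [-0.0, -0.3, 0.1]
grip_width: 0.0854
grasp_force: 0.0
```

```bash
python3 - <<'E'
from h import *
im=bot.snapshot("top");cv2.imwrite("pics/top2.png",cv2.resize(im[150:230,320:430],None,fx=6,fy=6,interpolation=cv2.INTER_CUBIC))
s=bot.observe();print(s['tcp_pos'],s['ft_force'])
E
```

```text
[ 0.5419191  -0.14166179  0.09418991] [0.6469528  0.13638732 0.09779125]
```

View pics/top2.png

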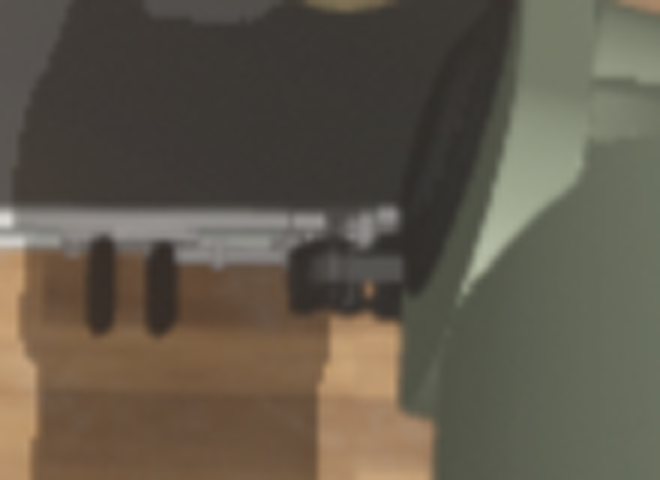

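The top view shows the left finger beside the left catch tab at about crop (300, 280). The grip blades at crop x≈100 and 160 are untouched. Squeezing the catch now.

Emit:
{"api": "apply_moves", "payload": {
  "plan": [
    [0,0,0,0,0,0,255],
    [0,0,0,0,0,0,255],
    [0,0,0,0,0,0,255],
    [0,0,0,0,0,0,255],
    [0,0,0,0,0,0,255],
    [0,0,0,0,0,0,255]
  ],
  "force": 40
}}

```text
clock: 4.8
tcp_pos: [0.542, -0.1433, 0.0941]
tool_rot: [0.001, -0.013, 1.0, -0.001]
ft_force: [1.3, -8.8, 6.6]
grip_width: 0.0215
grasp_force: 50.2
```

Emit:
{"api": "apply_moves", "payload": {
  "plan": [
    [0,0,0,0,0,0,255],
    [0,0,0,0,0,0,255],
    [0,0,0,0,0,0,60],
    [0,0,0,0,0,0,60],
    [0,0,0,0,0,0,60],
    [0,0,0,0,0,0,60],
    [0,0,0,0,0,0,60]
  ]
}}

```text
clock: 5.5
tcp_pos: [0.5414, -0.1417, 0.0933]
tool_rot: [-0.0, -0.013, 1.0, -0.0]
ft_force: [0.3, -0.9, -0.3]
grip_width: 0.0656
grasp_force: 0.0
```

```bash
python3 - <<'E'
from h import *
im=bot.snapshot("top");cv2.imwrite("pics/top3.png",cv2.resize(im[150:230,320:430],None,fx=6,fy=6,interpolation=cv2.INTER_CUBIC))
s=bot.observe();print(s['tcp_pos'],s['ft_force'],s['grip_width'])
E
```

```text
[ 0.54142763 -0.14170941  0.09330857] [ 0.68674941 -0.15324965 -0.1703198 ] 0.06527454509938034
```

View pics/top3.png

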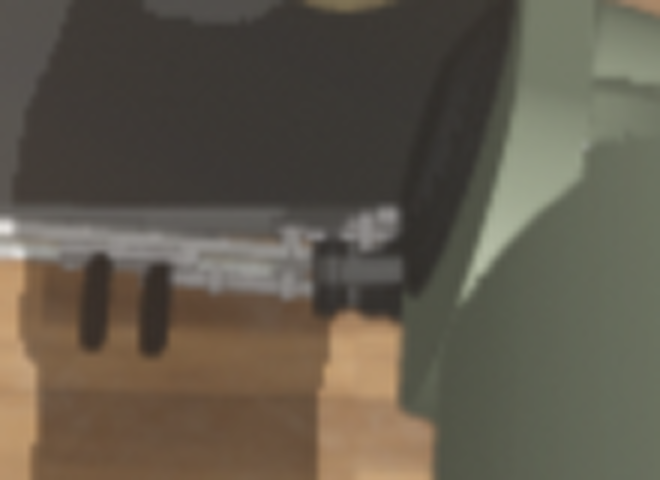

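The gate now stands ajar, with the bar and trigger at crop (93, 300) and (153, 310), matching the predicted 0.08 rad. I'll rise, turn and move over to the grip.

Emit:
{"api": "apply_moves", "payload": {
  "plan": [
    [0,0,0,0,0,-0.07,0],
    [0,0,0,0,0,-0.07,0],
    [0,0,0,0,0,-0.06,0],
    [0,0,0.027,0,0,0,0],
    [0,0,0,0.012,0.088,0,0],
    [0,0,0,0.012,0.088,0,0],
    [0,0,0,0.012,0.088,0,0],
    [0,0,0,0.012,0.087,0,0],
    [0,0,0,0,0,0,0],
    [0,0,0,0,0,0,0]
  ]
}}

```text
clock: 6.55
tcp_pos: [0.5304, 0.0001, 0.1734]
tool_rot: [0.0, 0.028, 1.0, -0.0]
ft_force: [0.8, -1.3, 0.5]
grip_width: 0.0858
grasp_force: 0.0
```

Emit:
{"api": "apply_moves", "payload": {
  "plan": [
    [0,0,0,0,-0.002,0.05,0],
    [0,0,0,0,0,0.05,0],
    [0,0,0,0,0,0.05,0],
    [0,0,0,0,0,0.05,0],
    [0,0,0,0,0,0,0],
    [0,0,0,0,0,0,0],
    [0,0,0,0,0,0,255],
    [0,0,0,0,0,0,255],
    [0,0,0,0,0,0,255],
    [0,0,0,0,0,0,255]
  ],
  "force": 50
}}

```text
clock: 7.55
tcp_pos: [0.5304, -0.0021, 0.0938]
tool_rot: [0.0, 0.029, 1.0, -0.0]
ft_force: [-4.3, -8.4, 3.4]
grip_width: 0.0281
grasp_force: 4.2
```

Emit:
{"api": "apply_moves", "payload": {
  "plan": [
    [0,0,0,0,0,0,255],
    [0,0,0,0,0,0,255],
    [0,0,0,0,0,0,255]
  ]
}}

```text
clock: 7.85
tcp_pos: [0.5311, -0.001, 0.0941]
tool_rot: [0.001, 0.029, 1.0, 0.0]
ft_force: [0.5, 1.1, 8.7]
grip_width: 0.022
grasp_force: 51.0
```

Emit:
{"api": "apply_moves", "payload": {
  "plan": [
    [0,0,0.016,0.0118,0.0039,0,255],
    [0,0,0.016,0.0118,0.0039,0,255],
    [0,0,0.016,0.0118,0.0039,0,255],
    [0,0,0.016,0.0118,0.0039,0,255],
    [0,0,0.016,0.0118,0.0039,0,255],
    [0,0,0.016,0.0118,0.0039,0,255],
    [0,0,0,0,0,0,255],
    [0,0,0,0,0,0,255]
  ],
  "force": 60
}}

```text
clock: 8.65
tcp_pos: [0.5055, 0.0131, 0.0942]
tool_rot: [0.001, 0.179, 0.984, 0.0]
ft_force: [4.7, -0.7, 7.1]
grip_width: 0.022
grasp_force: 59.3
```

```bash
cat > chk.py <<'E'
from h import *
s=bot.observe();p=s['tcp_pos'];w,x,y,z=s['tool_rot']
a=2*np.arctan2(y,x)-np.pi/2 # tool y angle... x->2a
d=p[:2]-[.5648,.0922]
yaw=2*np.arctan2(y,x)-np.pi/2; th=.024+np.pi/2-yaw
th=(th+np.pi)%(2*np.pi)-np.pi
X=np.array([-np.cos(.024-th),-np.sin(.024-th)]);Y=np.array([-np.sin(.024-th),np.cos(.024-th)])
print('th tool',th,'in tool axes (want .029,-.0945):',d@X,d@Y,'r',np.hypot(*d),'F tool',s['ft_force'][:2]@X,s['ft_force'][:2]@Y,s['torque'].round(2),s['grip_width'],s['grasp_force'],s['joint_pos'].round(2))
E
python3 chk.py
```

```text
th tool 0.3836043721886164 in tool axes (want .029,-.0945): 0.027636659561440288 -0.09491354973887735 r 0.09885528248783315 F tool -4.646549845543555 0.9781901840040291 [-1.04 -0.36 -0.23] 0.0220203995950767 59.27791893482208 [-0.31  0.55  0.23  2.03 -0.22  0.57  1.28]
```

Emit:
{"api": "apply_moves", "payload": {
  "plan": [
    [0,0,0.016,0.0118,0.0039,0,255],
    [0,0,0.016,0.0118,0.0039,0,255],
    [0,0,0.016,0.0118,0.0039,0,255],
    [0,0,0.016,0.0118,0.0039,0,255],
    [0,0,0.016,0.0118,0.0039,0,255],
    [0,0,0.016,0.0118,0.0039,0,255],
    [0,0,0.016,0.0118,0.0039,0,255],
    [0,0,0.016,0.0118,0.0039,0,255],
    [0,0,0,0,0,0,255]
  ]
}}

```text
clock: 9.55
tcp_pos: [0.4793, 0.043, 0.0941]
tool_rot: [0.001, 0.373, 0.928, 0.0]
ft_force: [4.8, -1.9, 6.6]
grip_width: 0.0218
grasp_force: 61.6
```

```bash
python3 chk.py
```

```text
th tool 0.7875247947621622 in tool axes (want .029,-.0945): 0.0277291971223488 -0.09463450226122908 r 0.09861337328821405 F tool -4.766530239381685 1.9466391523356499 [-1.04  0.06 -0.43] 0.02183505316406647 61.612608432769775 [-0.47  0.54  0.34  2.1  -0.34  0.55  0.92]
```

Tracking well. Carrying on to about 1.44 rad (13 more rows).

Emit:
{"api": "apply_moves", "payload": {
  "plan": [
    [0,0,0.016,0.0118,0.0039,0,255],
    [0,0,0.016,0.0118,0.0039,0,255],
    [0,0,0.016,0.0118,0.0039,0,255],
    [0,0,0.016,0.0118,0.0039,0,255],
    [0,0,0.016,0.0118,0.0039,0,255],
    [0,0,0.016,0.0118,0.0039,0,255],
    [0,0,0.016,0.0118,0.0039,0,255],
    [0,0,0.016,0.0118,0.0039,0,255],
    [0,0,0,0,0,0,255]
  ]
}}

```text
clock: 10.45
tcp_pos: [0.4674, 0.0805, 0.0942]
tool_rot: [0.001, 0.551, 0.835, 0.001]
ft_force: [5.1, -6.8, 9.8]
grip_width: 0.0216
grasp_force: 63.1
```

```bash
python3 chk.py
```

```text
th tool 1.1900222811629204 in tool axes (want .029,-.0945): 0.027563152248707822 -0.09410218102800934 r 0.09805584039777379 F tool -8.213193457702392 2.0134778741560813 [-1.78  0.01 -0.36] 0.02162391088465181 63.06890845298767 [-0.64  0.56  0.46  2.12 -0.46  0.56  0.56]
```

Emit:
{"api": "apply_moves", "payload": {
  "plan": [
    [0,0,0.016,0.0118,0.0039,0,255],
    [0,0,0.016,0.0118,0.0039,0,255],
    [0,0,0.016,0.0118,0.0039,0,255],
    [0,0,0.016,0.0118,0.0039,0,255],
    [0,0,0.016,0.0118,0.0039,0,255],
    [0,0,0,0,0,0,255],
    [0,0,0,0,0,0,255],
    [0,0,0,0,0,0,255]
  ]
}}

```text
clock: 11.25
tcp_pos: [0.4677, 0.1047, 0.0941]
tool_rot: [0.001, 0.65, 0.76, 0.001]
ft_force: [4.8, -5.9, 10.6]
grip_width: 0.0217
grasp_force: 63.0
```

```bash
python3 - <<'E'
import chk
from h import *
im=bot.snapshot("top");cv2.imwrite("pics/top4.png",cv2.resize(im[90:290,215:445],None,fx=3,fy=3))
E
```

```text
th tool 1.43989745186229 in tool axes (want .029,-.0945): 0.027322816214839143 -0.09397255688170666 r 0.09786407784675373 F tool -6.585260433339201 3.81257426472309 [-1.49  0.06 -0.11] 0.02172324615444903 62.95288681983948 [-0.74  0.58  0.53  2.11 -0.53  0.58  0.33]
```

View pics/top4.png

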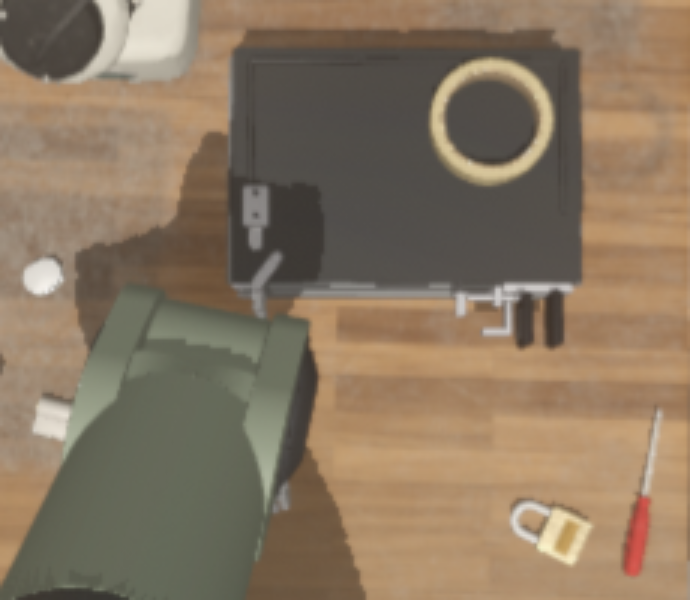

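The gate is swung back under the gripper at about 1.44 rad, its hinge corner at crop (262, 290), and the loose things are where they were. One more row brings it to the stop, then I'll let it settle and sign off.

Emit:
{"api": "apply_moves", "payload": {
  "plan": [
    [0,0,0.016,0.0118,0.0039,0,255],
    [0,0,0,0,0,0,255],
    [0,0,0,0,0,0,255],
    [0,0,0,0,0,0,255],
    [0,0,0,0,0,0,255]
  ]
}}

```text
clock: 11.8
tcp_pos: [0.4685, 0.1096, 0.0941]
tool_rot: [0.001, 0.669, 0.743, 0.001]
ft_force: [4.8, -6.3, 10.3]
grip_width: 0.0214
grasp_force: 62.9
```

```bash
python3 - <<'E'
import chk
from cell import bot
print(abs(bot.observe()['qvel']).max())
print(bot.sign_off())
E
```

```text
th tool 1.4901807680685346 in tool axes (want .029,-.0945): 0.027319576578159494 -0.0939469876059828 r 0.09783862092572955 F tool -6.800988596729341 4.146144682499628 [-1.48  0.06 -0.11] 0.021427638677844474 62.94466495513916 [-0.76  0.59  0.55  2.11 -0.55  0.59  0.28]
0.0013758617438397458
the job is handed in; nothing more can be done
None
```

The gate stands open at about 1.49 rad (inferred from the tool's pose), practically at its 1.5 stop, still held in the gripper at about 63 N; the loose things in view were not moved (hex keys not re-checked), and I handed the job in at about 12 s (no verdict shown).

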